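# Make up left and right sensor mounting kits

### The arm

A 6-joint arm with a two-finger parallel gripper is mounted at the origin on the work surface. World frame = base frame: x ahead of the robot, y to its left, z up, the work surface at z = 0. Lengths are in mm, angles in rad, forces in N, time in s.
With the tool pointing down it reaches from about 400 to 825 mm from the base axis. Payload 7 kg.
Tool frame: the origin (TCP) lies at the very end of the fingers, on their centre line; the grasp point (between the pads) lies 19 mm behind it; z points along the fingers, y is the direction in which the jaws open and shut (so a half turn about z gives the same grasp; the last joint's range is limited). The gripper opens to 88 mm and grips with 3 to 60 N. Pads are 19 mm wide; open, the fingers measure 130 mm over their backs; the gripper's body (78 mm by 193 mm) begins 47 mm behind the grasp point.
Start: joints at [-1.059, 0.359, 0.012, 0, -1.224, -0.288], TCP at [149.782, -658.149, 226.561] pointing down, gripper open.
Joint ranges: [-3.07, 3.07], [-1.43, 2.12], [-1.02, 1.25], [-3.03, 1.67], [-3.05, -0], [-3.03, 3.03]. Speed limits (rad/s): [2.39, 2.39, 3.01, 3.14, 3.14, 3.14].

### API

Orientations are given as a unit quaternion [x, y, z, w].
In Python, from plant import bot gives the robot as it stands. Calls block until the motion is done:
- bot.move_ptp(position, orientation): joint-space move of the TCP to a pose.
- bot.line_to(position, velocity=150, ori=None): straight line of the TCP; ori=None keeps the orientation; velocity is the mean speed in mm/s.
- bot.move_joints(angles): joint-space move.
- bot.move_gripper(opening, force=None): finger opening in mm; force is the grip in N (None keeps the last); returns when the fingers have stopped.
- bot.pause(seconds).
- bot.solve_ik(position, orientation): joint angles nearest the present ones, or None.
- bot.read_state(): the state.
- bot.camera(name): name is "side" or "top"; returns the picture (420x560x3 uint8, red, green, blue); there is no depth.
- bot.get_calibration(name): a dict with "fx", "fy", "cx", "cy" (pixels), "view" (4x4, takes a point from world to camera coordinates). Camera axes: x right, y up, looking along -z (the intrinsics and any distortion apply to the point x, -y, -z); pixel columns grow to the right and rows downward; lengths in mm; the calibration is good to about 2 mm. A picture is of the moment at which its call begins. get_calibration takes no time and is no camera call.
A pose or a line that the arm cannot do raises bot.Unreachable and nothing moves.
- bot.close_job(): hands the job in, once; it reports no verdict.
The state is a dict: "t": time; "joint_pos": joint angles; "qvel": joint speeds; "tau": joint torques, N m; "tcp_pos": TCP position; "eef_rot": TCP orientation; "contact_force": force on the tool from outside, world axes, zero at the start; "moment": the same for the moment, N m; "width": finger opening in mm.
Only numpy, scipy, OpenCV 4.12 (cv2) and the standard library are available. Lean on these libraries where they do the work, as an engineer would, in place of code of your own. Each camera call takes 0.05 s, during which the arm holds its last target.

### The job

Make up two sensor mounting kits. The two-bay tray gets the left-hand bracket in its wide bay and the plain sensor in its narrow bay; the three-bay tray gets the right-hand bracket in its wide bay, and the flanged sensor and the sleeve in its two small bays, one in each, whichever way round. Everything must rest upright and flat on the floor of its bay, and the meter, the jar and the screwdriver are to be left where they are.

Things in the scene. Friction and masses are not known exactly. Their poses are not given: they have to be found in the camera images.
- bracket_left_web (a point): Left-hand aluminium bracket, loose, 0.12 kg. Flat L foot 6 mm thick: leg 64 x 20 mm along x under the web; side leg at the -x end (x -32..-10), out to y = +34. Upright web (grip it across y): 48 mm along x, 10 mm thick, top 50 mm up. Seen from above, web running away from you, side leg at the near end: side leg points left. Point: mid-web, 28 mm above the underside; z up. Any start yaw.
- bracket_right_web (a point): Right-hand aluminium bracket, loose, 0.12 kg. Flat L foot 6 mm thick: leg 64 x 20 mm along x under the web; side leg at the -x end (x -32..-10), out to y = -34. Upright web (grip it across y): 48 mm along x, 10 mm thick, top 50 mm up. Seen from above, web running away from you, side leg at the near end: side leg points right. Point: mid-web, 28 mm above the underside; z up. Any start yaw.
- plain_sensor_mid (a point): Plain sensor: straight steel cylinder, 30 mm diameter, 52 mm tall, no flange, small dark face with a brass pin on top, dark band round the body; loose, standing upright. This point: on its axis, half-way up (26 mm); z is its axis, up. About 0.15 kg.
- flanged_sensor_mid (a point): Flanged sensor: steel cylinder 28 mm diameter, 52 mm tall over all, with a round flange 46 mm diameter, 5 mm thick at its foot with four dark holes, dark face with a brass pin on top; loose, standing upright. This point: on its axis, half-way up (26 mm); z is its axis, up. About 0.16 kg.
- sleeve_mid (a point): Sleeve: plain open steel tube, 40 mm outer and 28 mm inner diameter, 52 mm tall; loose, standing upright. This point: on its axis, half-way up (26 mm); z is its axis, up. About 0.15 kg.
- tray_two: Two-bay kit tray, fixed: grey floor 3 mm thick, black walls and dividers 4 mm thick, tops 9 mm above the bench. Origin at the centre of the underside. Outer size 100 (x) x 144 (y) mm. One divider: the wide bay spans x -46..46, y -68..12 mm (centre y -28); the narrow bay spans x -46..46, y 16..68 mm (centre y 42).
- tray_three: Three-bay kit tray, fixed: grey floor 3 mm thick, black walls and dividers 4 mm thick, tops 9 mm above the bench. Origin at the centre of the underside. Outer size 136 (x) x 154 (y) mm. Dividers in a T: the wide bay spans x -64..64, y -73..7 mm (centre y -33); the two small bays are 62 mm square, y 11..73 mm (centre y 42), x -64..-2 and 2..64 mm (centres x -33 and 33).
- meter: Bystander: black hand-held multimeter lying on its back, 85 x 170 x 40 mm, loose. Origin at the centre of its underside.
- jar: Bystander: round white grease jar with a blue lid, 56 mm diameter, 45 mm tall, loose, upright, at the right of the robot. Origin at the centre of its underside.
- screwdriver: Bystander: screwdriver with a black handle lying on the bench, loose, at the robot's left. Origin at the underside near its middle.
Mind the look-alikes: they are no part of the job. Leave any turquoise look-alike of the part that bears plain_sensor_mid alone.

How it is judged (in metres and radians):
At the end, for the whole second after the job is handed in: Each thing's listed point lies inside its bay (flanged sensor and sleeve in different small bays), at its standing height above the tray floor within 3 mm, tilted less than 0.1 rad and slower than 0.02 m/s (x of bracket_left_web in the frame of tray_two between -0.046 and 0.046 m and y of bracket_left_web in the frame of tray_two between -0.068 and 0.012 m and z of bracket_left_web in the frame of tray_two between 0.028 and 0.034 m and angle between each of bracket_left_web, plain_sensor_mid, bracket_right_web's own z axis and vertical below 0.1 rad and x of plain_sensor_mid in the frame of tray_two between -0.046 and 0.046 m and y of plain_sensor_mid in the frame of tray_two between 0.016 and 0.068 m and z of plain_sensor_mid in the frame of tray_two between 0.026 and 0.032 m and x of bracket_right_web in the frame of tray_three between -0.064 and 0.064 m and y of bracket_right_web in the frame of tray_three between -0.073 and 0.007 m and z of bracket_right_web in the frame of tray_three between 0.028 and 0.034 m and (((x of flanged_sensor_mid in the frame of tray_three between -0.064 and -0.002 m and y of flanged_sensor_mid in the frame of tray_three between 0.011 and 0.073 m and z of flanged_sensor_mid in the frame of tray_three between 0.026 and 0.032 m and angle between flanged_sensor_mid's own z axis and vertical below 0.1 rad) and (x of sleeve_mid in the frame of tray_three between 0.002 and 0.064 m and y of sleeve_mid in the frame of tray_three between 0.011 and 0.073 m and z of sleeve_mid in the frame of tray_three between 0.026 and 0.032 m and angle between sleeve_mid's own z axis and vertical below 0.1 rad)) or ((x of flanged_sensor_mid in the frame of tray_three between 0.002 and 0.064 m and y of flanged_sensor_mid in the frame of tray_three between 0.011 and 0.073 m and z of flanged_sensor_mid in the frame of tray_three between 0.026 and 0.032 m and angle between flanged_sensor_mid's own z axis and vertical below 0.1 rad) and (x of sleeve_mid in the frame of tray_three between -0.064 and -0.002 m and y of sleeve_mid in the frame of tray_three between 0.011 and 0.073 m and z of sleeve_mid in the frame of tray_three between 0.026 and 0.032 m and angle between sleeve_mid's own z axis and vertical below 0.1 rad))) and linear speed of each of bracket_left, bracket_right, plain_sensor, flanged_sensor, sleeve below 0.02 m/s); the robot touches nothing.
It fails at once if the meter, jar or screwdriver is moved by more than 25 mm (distance of any of meter, jar, screwdriver from where it was at the start of the episode above 0.025 m).
It also fails if it takes over 128 s, if anything falls off the work surface, if the arm or the gripper's body presses on something with over 40 N, if the wrist force passes 120 N, or if a joint passes its speed limit or range.

## Working session

There is one attempt and no reset: what is moved stays moved. The work goes in short steps, each a Python script; the robot and the scene stay as the last script left them, time stands still between calls to the robot, and variables do not carry over. Pictures are saved under pics/ and viewed, and the job is handed in when it is done.

```bash
ls; mkdir -p pics; python3 - <<'E'
from plant import bot
import cv2
for n in ("top","side"):
    im=bot.camera(n); cv2.imwrite(f"pics/{n}0.png",im[:,:,::-1]); 
    c=bot.get_calibration(n); print(n,c)
s=bot.read_state(); print(s)
E
```

```text
pics
top {'fx': 478.4197815512, 'fy': 478.4197815512, 'cx': 272.565728994165, 'cy': 214.5181392251509, 'view': array([[ 1.34999598e-02, -9.99652679e-01,  2.26334513e-02,
         3.17706762e+01],
       [ 9.89001587e-01,  1.66835098e-02,  1.46960951e-01,
        -5.32686853e+02],
       [-1.47287514e-01,  2.04005523e-02,  9.88883313e-01,
        -1.09722666e+03],
       [ 0.00000000e+00,  0.00000000e+00,  0.00000000e+00,
         1.00000000e+00]])}
side {'fx': 500.3661911558833, 'fy': 500.3661911558833, 'cx': 281.1917591459189, 'cy': 219.30862527968873, 'view': array([[-7.84849175e-01, -6.19251791e-01, -2.32162065e-02,
         4.47180993e+02],
       [ 2.96669900e-01, -4.08368312e-01,  8.63262586e-01,
        -1.68181895e+02],
       [-5.44057665e-01,  6.70643379e-01,  5.04220900e-01,
        -1.04834979e+03],
       [ 0.00000000e+00,  0.00000000e+00,  0.00000000e+00,
         1.00000000e+00]])}
{'t': 0.1, 'joint_pos': array([-1.05885827e+00,  3.59307775e-01,  1.11831073e-02, -2.95359872e-04,
       -1.22412160e+00, -2.88103591e-01]), 'qvel': array([-5.68284331e-04, -1.74828053e-03,  3.97405386e-03,  1.73806433e-03,
        1.63112591e-05, -3.86955847e-05]), 'tau': array([-1.32940400e-03, -5.84162557e+01,  2.93755192e+01,  7.01550677e+00,
        1.02334734e-02, -5.53348957e-05]), 'tcp_pos': array([ 149.70853008, -657.74973437,  225.73780635]), 'eef_rot': array([-1.11633748e-01,  9.93749144e-01,  7.21810991e-04, -1.54434752e-04]), 'contact_force': array([-0.45996045, -0.24506603, -0.44926028]), 'moment': array([0.02011602, 0.0026495 , 0.00032087]), 'width': 87.71427981336309}
```

```bash
python3 - <<'E'
import cv2
for n in ("top","side"):
    im=cv2.imread(f"pics/{n}0.png"); cv2.imwrite(f"pics/{n}0b.png",cv2.resize(im,(800,600),interpolation=cv2.INTER_CUBIC))
E
```

```text
(no output)
```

View pics/top0b.png

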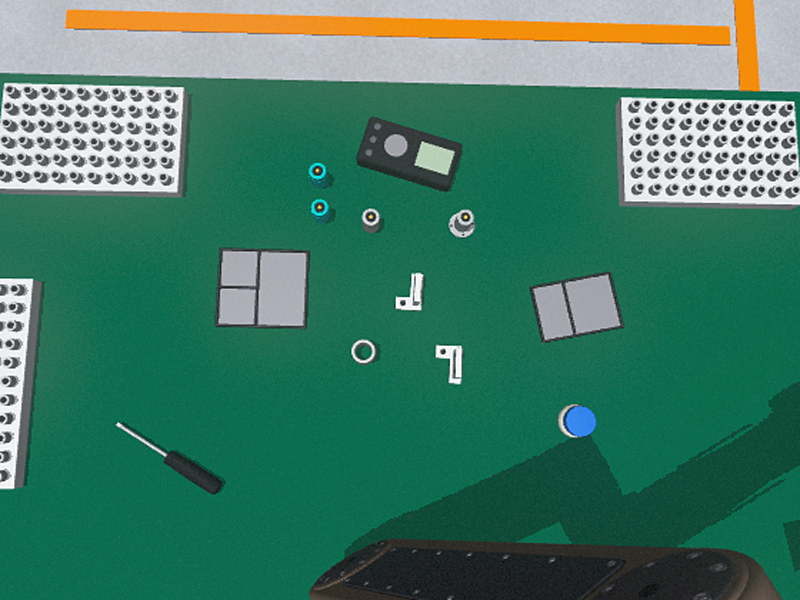

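View pics/side0b.png

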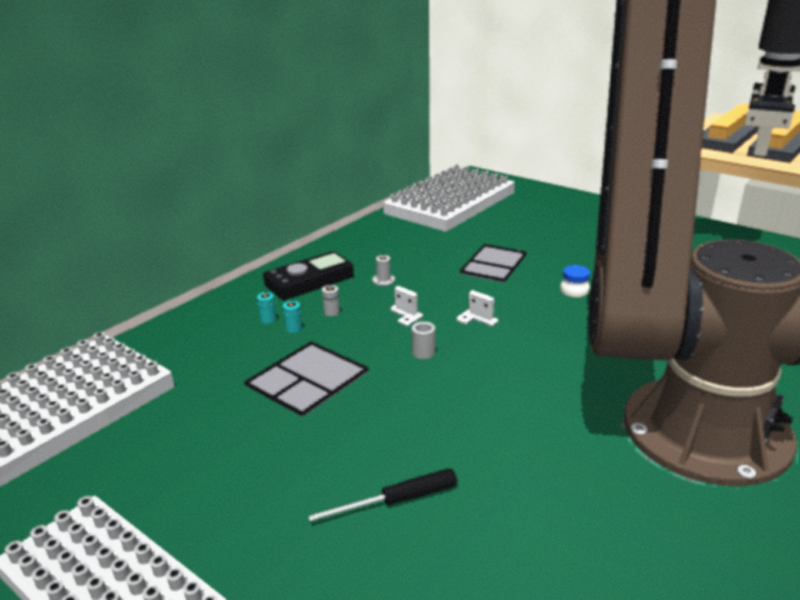

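The pictures show these objects, with pixels in the 800x600 top view:
- **Plain sensor:** could be the steel one at (371,217), or the turquoise look-alikes at (318,172) and (320,209), which are rejected. The studs on the white plates are fixtures.
- **Flanged sensor:** (462,222).
- **Sleeve:** (363,351).
- **Brackets:** (411,293) and (450,362). I still need to work out which hand each is.
- **Trays:** the three-bay is at (263,288) and the two-bay at (577,306).

Next I'll take close crops.

```bash
python3 - <<'E'
import cv2
def crop(n,x0,y0,w,h,k,out):
    im=cv2.imread(f"pics/{n}0.png")[y0:y0+h,x0:x0+w]; im=cv2.resize(im,None,fx=k,fy=k,interpolation=cv2.INTER_CUBIC)
    for x in range(0,w,10):
        cv2.line(im,(x*k,0),(x*k,12 if (x+x0)%50==0 else 5),(0,255,255),1)
        if (x+x0)%20==0: cv2.putText(im,str(x+x0),(x*k,22),0,.4,(0,255,255),1)
    for y in range(0,h,10):
        cv2.line(im,(0,y*k),(5,y*k),(0,255,255),1)
        if (y+y0)%20==0: cv2.putText(im,str(y+y0),(8,y*k+5),0,.4,(0,255,255),1)
    cv2.imwrite(out,im)
crop("top",210,130,130,100,6,"pics/tA.png"); crop("top",210,190,130,90,6,"pics/tA2.png")
crop("top",140,160,90,80,7,"pics/tB.png")
crop("top",360,180,90,80,7,"pics/tC.png")
crop("side",200,170,150,90,5,"pics/sA.png")
crop("side",160,160,220,140,3,"pics/sB.png")
E
```

```text
(no output)
```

View pics/tA.png

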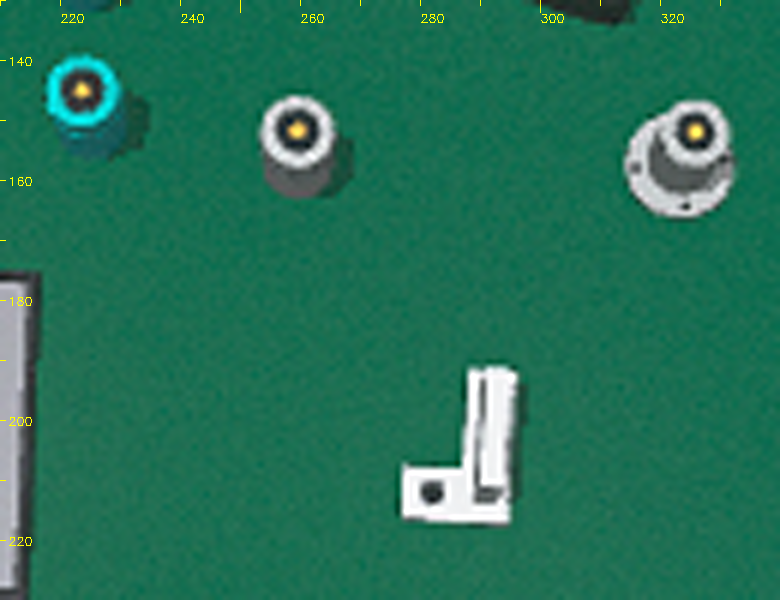

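View pics/tA2.png

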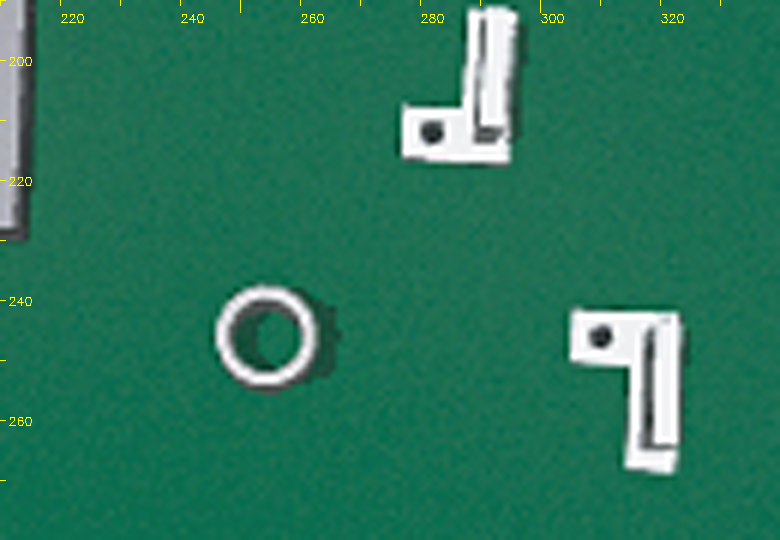

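View pics/tB.png

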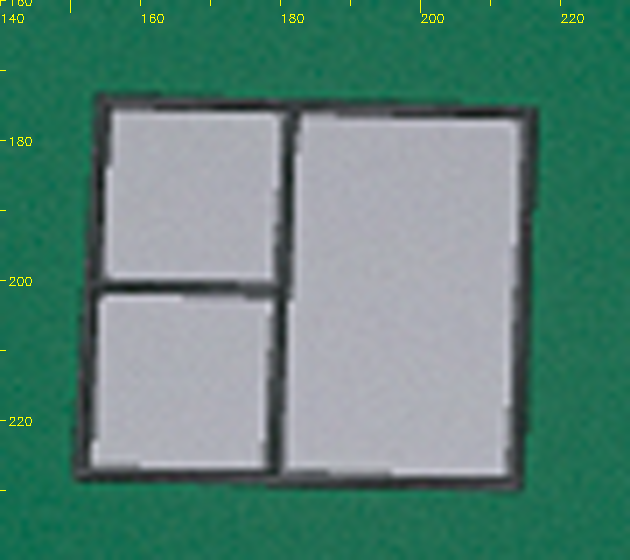

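View pics/tC.png

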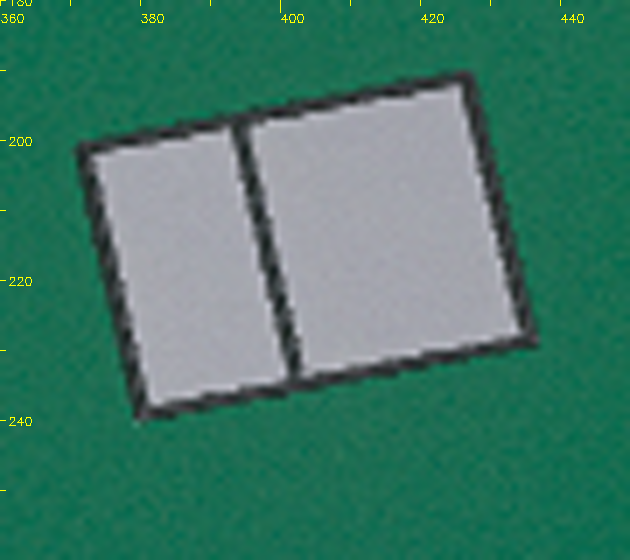

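View pics/sA.png

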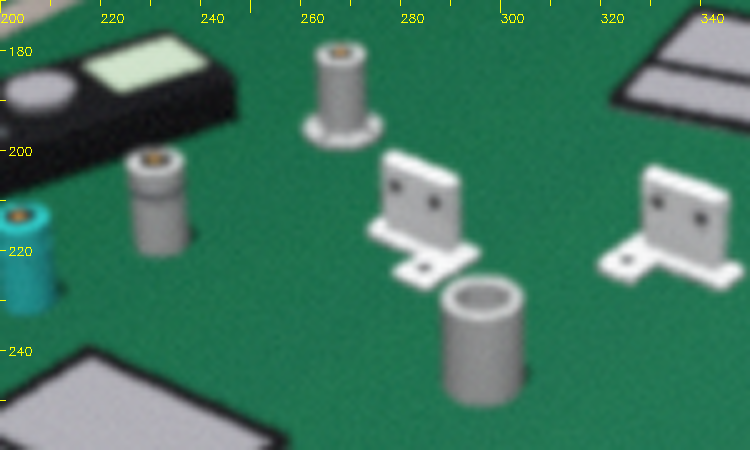

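View pics/sB.png

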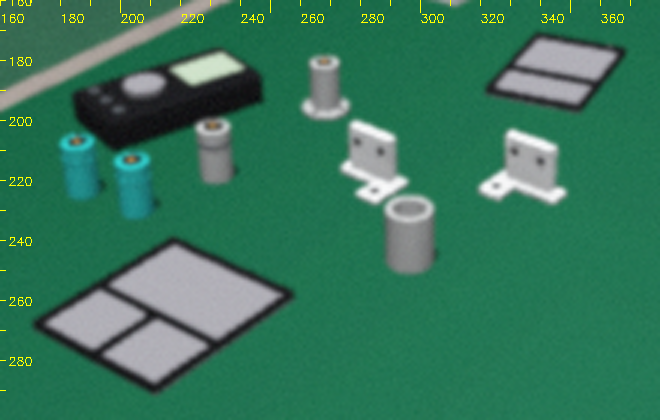

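From the crops:
- **Upper bracket:** web at about (293,201) in the native top view. Its web runs away and the side leg is at the near end pointing left, so it is the **left** bracket, yaw about 0.
- **Lower bracket:** web at about (321,253). It is the **right** bracket, yaw about π.
- **Plain sensor:** steel, banded and flangeless, at (259,151).

Next I'll triangulate and check the heights.

```bash
cat > h.py <<'E'
import numpy as np, cv2
from plant import bot
C={n:bot.get_calibration(n) for n in("top","side")}
def P(n):
    c=C[n]; K=np.array([[c['fx'],0,c['cx']],[0,c['fy'],c['cy']],[0,0,1]])
    return K@np.diag([1,-1,-1])@np.array(c['view'])[:3]
def proj(n,X):
    X=np.atleast_2d(X); p=P(n)@np.c_[X,np.ones(len(X))].T; return (p[:2]/p[2]).T
def tri(a,b):
    X=cv2.triangulatePoints(P("top"),P("side"),np.array(a,float).reshape(2,1),np.array(b,float).reshape(2,1)).ravel(); X=X[:3]/X[3]
    e=[np.linalg.norm(proj("top",X)-a),np.linalg.norm(proj("side",X)-b)]; return X,e
def plane(n,uv,z):
    M=P(n); H=np.c_[M[:,:2],M[:,2]*z+M[:,3]]; q=np.linalg.solve(H,[uv[0],uv[1],1]); return q[:2]/q[2]
def cp(x0,y0,k,px,py): return (x0+(px+.5)/k-.5, y0+(py+.5)/k-.5)
E
python3 - <<'E'
from h import *
np.set_printoptions(precision=1,suppress=True)
A=lambda x,y:cp(210,130,6,x,y); A2=lambda x,y:cp(210,190,6,x,y); S=lambda x,y:cp(200,170,5,x,y)
for n,a,b,z in [("plain",A(298,131),S(154,159),52),("flang",A(696,132),S(341,53),52),("sleeve",A2(267,335),S(483,297),52),
 ("Lweb",A(499,429),S(423,169),50),("Lweb far",A(502,369),S(388,154),50),("Lweb near",A(495,488),S(458,185),50),("Rweb",A2(667,381),S(688,185),50),("Rfar",A2(670,314),S(650,168),50),("Rnear",A2(665,447),S(726,202),50)]:
    X,e=tri(a,b); print(n,X,np.array(e),"top-only",plane("top",a,z),"side-only",plane("side",b,z))
B=lambda x,y:cp(140,160,7,x,y); D=lambda x,y:cp(360,180,7,x,y); S=lambda x,y:cp(160,160,3,x,y)
for n,dim,tp,sd in [("three",(136,154),[B(97,95),B(537,110),B(522,490),B(77,478)],[S(34,324),S(172,240),S(293,294),S(154,391)]),
  ("two",(100,144),[D(78,146),D(470,73),D(538,345),D(138,420)],[S(487,91),S(536,35),S(626,50),S(580,109)])]:
    X=np.array([tri(a,b)[0] for a,b in zip(tp,sd)]); print(n,X)
    Q=np.array([plane("top",a,9) for a in tp]); Qs=np.array([plane("side",a,9) for a in sd])
    for q in(Q,Qs,X[:,:2]):
        ex=(q[0]+q[1]-q[2]-q[3])/2; ey=(q[0]+q[3]-q[1]-q[2])/2
        print(" c",q.mean(0),"len",np.linalg.norm(ex),np.linalg.norm(ey),"yaw",np.degrees([np.arctan2(ex[1],ex[0]),np.arctan2(-ey[0],ey[1])]))
E
```

```text
plain [683.   74.3  50.9] [0.2 0.2] top-only [682.3  74. ] side-only [682.   75.9]
flang [685.4 -85.4  50.5] [0.1 0. ] top-only [685.1 -85.1] side-only [683.2 -83. ]
sleeve [457.1  82.1  49.3] [0. 0.] top-only [456.9  82.1] side-only [454.3  85.6]
Lweb [564.   -7.4  46.7] [0. 0.] top-only [563.4  -7.2] side-only [560.2  -2.7]
Lweb far [588.2  -8.2  47.9] [0.1 0.1] top-only [587.5  -8.2] side-only [585.9  -5. ]
Lweb near [540.2  -6.4  45.1] [0.2 0.2] top-only [539.9  -5.8] side-only [534.5   0.4]
Rweb [440.9 -74.4  46.8] [0.5 0.4] top-only [441.6 -73.4] side-only [437. -70.]
Rfar [466.4 -75.7  48.3] [0.7 0.6] top-only [467.7 -74.6] side-only [463.3 -74. ]
Rnear [416.  -73.4  45.2] [0.2 0.1] top-only [416.1 -72.6] side-only [411.3 -66.1]
three [[634.9 333.9   4. ]
 [634.2 180.4   2.1]
 [498.7 181.2   2.8]
 [500.3 335.2   2.3]]
 c [565.7 256.5] len 134.9106257388953 153.68267844613982 yaw [-0.2 -0.8]
 c [560.6 263.8] len 133.92070944400785 151.41255583298295 yaw [-0.7 -0.4]
 c [567.  257.7] len 135.09701549648156 153.7828878133386 yaw [-0.5 -0.4]
two [[ 576.2 -204.     2. ]
 [ 606.3 -343.6    2.4]
 [ 508.8 -364.     3.7]
 [ 479.6 -222.8    3.2]]
 c [ 541.9 -281.7] len 98.4614166996635 143.2767563401271 yaw [11.7 11.5]
 c [ 536.1 -272.9] len 97.19351747161322 142.77326053058513 yaw [12.8 12.4]
 c [ 542.7 -283.6] len 98.9982987544582 143.52597091831564 yaw [11.4 11.9]
```

```bash
cat >> h.py <<'E'
def R2(d): a=np.radians(d); return np.array([[np.cos(a),-np.sin(a)],[np.sin(a),np.cos(a)]])
T3=(np.array([566.,256.7]),-0.5); T2=(np.array([542.,-282.2]),11.6)
def tw(T,x,y): return T[0]+R2(T[1])@[x,y]
E
cat > ov.py <<'E'
from h import *
def overlay(n,im,k,x0,y0,w,h,out,polys):
    im=cv2.resize(im[y0:y0+h,x0:x0+w],None,fx=k,fy=k,interpolation=cv2.INTER_CUBIC)
    for p,c in polys:
        q=((proj(n,np.array(p,float))-[x0,y0]+.5)*k-.5); cv2.polylines(im,[np.round(q).astype(int)],False,c,1)
    cv2.imwrite(out,im)
def box(c,yaw,pts,z):
    return [[*(np.array(c)+R2(yaw)@p),z] for p in pts+[pts[0]]]
def rect(a,b,c,d): return [(a,c),(b,c),(b,d),(a,d)]
def circ(c,r,z): return [[c[0]+r*np.cos(t),c[1]+r*np.sin(t),z] for t in np.linspace(0,6.283,40)]
E
cat > o1.py <<'E'
from ov import *
import sys
p=[]; r=(0,0,255); y=(0,255,255)
for T,(a,b) in((T3,(68,77)),(T2,(50,72))):
    for z,c in((0,r),(9,y)): p.append((box(*T,rect(-a,a,-b,b),z),c))
for c,rad in(((682.5,74.2),15),((685.2,-85.2),14),((457,82.1),20)):
    p+= [(circ(c,rad,0),r),(circ(c,rad,52),y)]
for c,yaw,s in(((563.5,-7.2),-1.5,1),((441.3,-73.5),178,-1)):
    p.append((box(c,yaw,[(-32,-10*s),(32,-10*s),(32,10*s),(-10,10*s),(-10,34*s),(-32,34*s)],0),r)); p.append((box(c,yaw,rect(-24,24,-5,5),50),y))
overlay("top",cv2.imread("pics/top0.png"),4,245,135,95,140,"pics/oT.png",p)
overlay("side",cv2.imread("pics/side0.png"),4,160,165,195,140,"pics/oS.png",p)
E
python3 o1.py
```

```text
(no output)
```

View pics/oT.png

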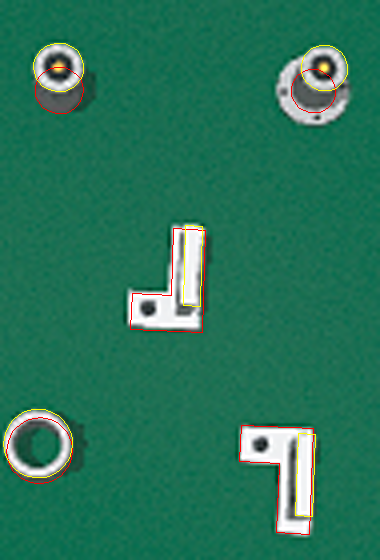

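View pics/oS.png

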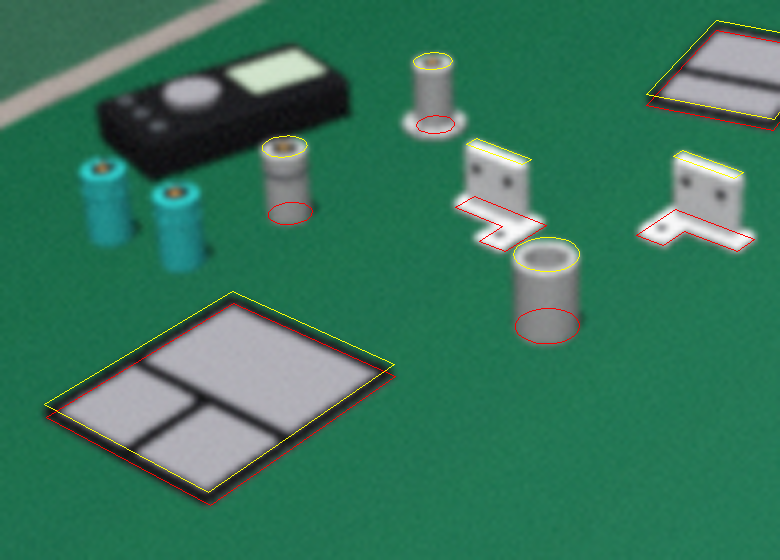

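The overlay matches both views. The side view is offset by about 1 px, which gives a common height bias of 1–6 mm low that is worst at the trays; relative heights agree with the text. I'll start with the left bracket.

```bash
cat >> h.py <<'E'
from scipy.spatial.transform import Rotation as Ro
def ori(deg): return (Ro.from_euler('z',deg,degrees=True)*Ro.from_euler('x',180,degrees=True)).as_quat()
def best(pos,deg):
    q0=bot.read_state()['joint_pos'];b=None
    for d in(deg,deg+180,deg-180):
        q=bot.solve_ik(list(pos),list(ori(d)))
        if q is None: continue
        c=abs(np.array(q)-q0).max()
        if b is None or c<b[0]-1e-3: b=(c,d)
    return b[1]
def st(tag):
    s=bot.read_state(); print(tag,"t %.2f"%s['t'],"tcp",s['tcp_pos'].round(1),"w %.1f"%s['width'],"F",s['contact_force'].round(1))
H=150
def pick(c,yaw,opening,g=31,force=25):
    z=g-19; d=best((*c,z),yaw)
    bot.move_ptp([*c,H],list(ori(d))); bot.move_gripper(opening)
    bot.line_to([*c,z+25],velocity=250); bot.line_to([*c,z],velocity=80); st("at grasp")
    bot.move_gripper(0,force=force); st("gripped")
    bot.line_to([*c,H],velocity=250); st("lifted"); return d
def place(c,yaw,opening,g=31,floor=3.5,d0=None):
    z=g-19+floor; ds=[yaw,yaw+180,yaw-180]
    d=best((*c,z),yaw) if d0 is None else min(ds,key=lambda v:abs(v-d0))
    bot.move_ptp([*c,H],list(ori(d))); bot.line_to([*c,z+20],velocity=250); st("above")
    bot.line_to([*c,z],velocity=50); st("down")
    bot.move_gripper(opening); st("open")
    bot.line_to([*c,H],velocity=250); st("up")
E
python3 - <<'E'
from h import *
cands=[((563.5,-7.2),-1.5),((441.3,-73.5),-2),((682.5,74.2),0),((685.2,-85.2),0),((457,82.1),0),(tw(T2,0,-40),11.6),(tw(T2,0,42),11.6),(tw(T3,0,-45),-.5),(tw(T3,33,42),-.5),(tw(T3,-33,42),-.5)]
for c,y in cands:
    for d in(y,y+180):
        print(np.round(c,1),d,[None if q is None else round(float(q[5]),2) for q in [bot.solve_ik([*c,z],list(ori(d))) for z in(12,150)]])
print(best((563.5,-7.2,12),-1.5))
d=pick((563.5,-7.2),-1.5,50)
E
```

```text
[563.5  -7.2] -1.5 [1.21, 1.21]
[563.5  -7.2] 178.5 [-1.93, -1.93]
[441.3 -73.5] -2 [1.26, 1.26]
[441.3 -73.5] 178 [-1.88, -1.88]
[682.5  74.2] 0 [1.18, 1.18]
[682.5  74.2] 180 [-1.96, -1.96]
[685.2 -85.2] 0 [1.41, 1.41]
[685.2 -85.2] 180 [-1.73, -1.73]
[457.   82.1] 0 [0.97, 0.97]
[457.   82.1] 180 [-2.17, -2.17]
[ 550.  -321.4] 11.6 [2.0, 2.0]
[ 550.  -321.4] 191.6 [-1.15, -1.15]
[ 533.6 -241.1] 11.6 [1.86, 1.86]
[ 533.6 -241.1] 191.6 [-1.28, -1.28]
[565.6 211.7] -0.5 [0.88, 0.88]
[565.6 211.7] 179.5 [-2.26, -2.26]
[599.4 298.4] -0.5 [0.81, 0.81]
[599.4 298.4] 179.5 [-2.33, -2.33]
[533.4 299. ] -0.5 [0.73, 0.73]
[533.4 299. ] 179.5 [-2.41, -2.41]
-1.5
at grasp t 4.72 tcp [563.8  -7.2  12.5] w 49.8 F [-0.3  0.1  0.1]
gripped t 5.44 tcp [563.5  -7.2  12. ] w 9.7 F [-0.6  0.9 -0.3]
lifted t 6.14 tcp [563.   -7.2 149.7] w 10.1 F [-0.5  0.5 -1.5]
```

```bash
python3 - <<'E'
from h import *
place(tw(T2,0,-40),11.6,40,d0=-1.5)
d=pick((682.5,74.2),0,60); place(tw(T2,0,42),11.6,52,d0=d)
for n in("top","side"): cv2.imwrite(f"pics/{n}1.png",bot.camera(n)[:,:,::-1])
t=cv2.imread("pics/top1.png")[120:280,130:450]; s=cv2.imread("pics/side1.png")[160:300,160:380]
cv2.imwrite("pics/t1c.png",cv2.resize(t,None,fx=2.5,fy=2.5,interpolation=2)); cv2.imwrite("pics/s1c.png",cv2.resize(s,None,fx=3.5,fy=3.5,interpolation=2))
E
```

```text
above t 7.95 tcp [ 551.1 -320.9   36.4] w 9.9 F [ 0.2 -0.7 -0.7]
down t 8.50 tcp [ 549.9 -321.4   15.3] w 9.8 F [-0.3  0.8 -1.3]
open t 9.22 tcp [ 550.1 -321.4   15.5] w 39.5 F [-0.4  0.2  0.3]
up t 9.92 tcp [ 549.9 -321.2  150.3] w 39.9 F [-0.5  0.3 -0.3]
at grasp t 13.12 tcp [682.3  74.   11.7] w 60.8 F [-0.2 -0.1  0.7]
gripped t 13.72 tcp [682.6  74.2  12.2] w 29.4 F [0.2 0.2 1.1]
lifted t 14.43 tcp [681.8  74.2 149.5] w 29.3 F [-0.5  0.  -1.3]
above t 16.34 tcp [ 534.6 -240.7   36. ] w 29.7 F [ 1.  -0.3 -1.1]
down t 16.89 tcp [ 533.5 -241.1   15.4] w 29.6 F [-0.3  0.2 -1.2]
open t 17.52 tcp [ 533.6 -241.1   15.5] w 52.6 F [0.1 0.2 0.1]
up t 18.22 tcp [ 533.3 -240.9  150.3] w 51.8 F [-0.  -0.5 -0.4]
```

View pics/t1c.png

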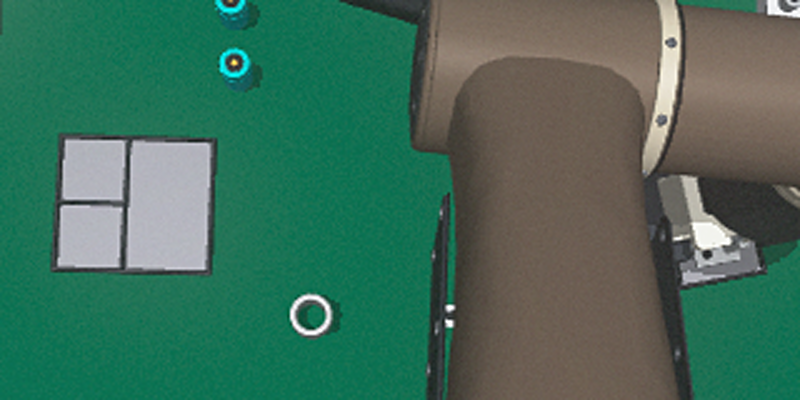

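View pics/s1c.png

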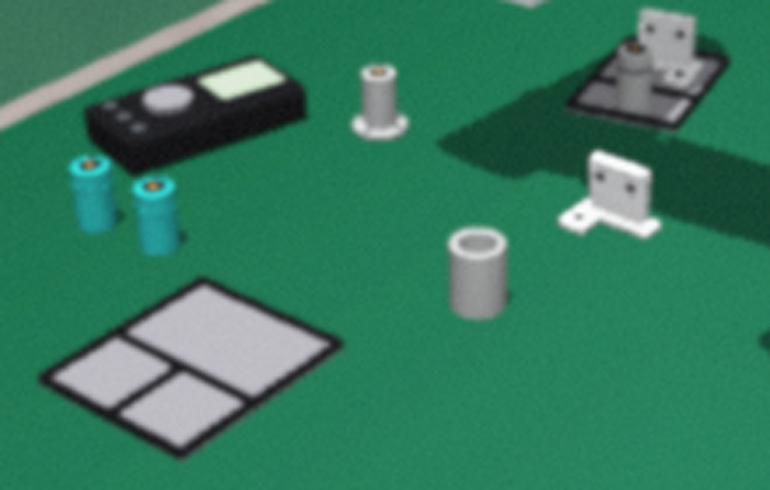

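In the side crop, the plain sensor (633,75) and the left bracket (668,45) both stand upright in tray two. The arm hides tray two in the top view. I'll carry on with the other three parts.

```bash
python3 - <<'E'
from h import *
d=pick((441.3,-73.5),-2,50); place(tw(T3,0,-45),-.5,40,d0=d)
d=pick((685.2,-85.2),0,60); place(tw(T3,33,42),-.5,50,d0=d)
d=pick((457,82.1),0,72); place(tw(T3,-33,42),-.5,58,d0=d)
bot.move_joints([-1.059,.359,.012,0,-1.224,-.288]); st("home")
for n in("top","side"): cv2.imwrite(f"pics/{n}2.png",bot.camera(n)[:,:,::-1])
t=cv2.imread("pics/top2.png")[60:290,130:450]; s=cv2.imread("pics/side2.png")[160:300,160:380]
cv2.imwrite("pics/t2c.png",cv2.resize(t,None,fx=2.5,fy=2.5,interpolation=2)); cv2.imwrite("pics/s2c.png",cv2.resize(s,None,fx=3.5,fy=3.5,interpolation=2))
E
```

```text
at grasp t 20.45 tcp [441.9 -73.4  12.8] w 49.9 F [ 1.2 -0.3 -0.2]
gripped t 21.18 tcp [441.3 -73.5  12. ] w 10.0 F [-0.8  1.   1.6]
lifted t 21.88 tcp [440.7 -73.5 149.6] w 9.5 F [-0.9 -0.4 -2.5]
above t 23.67 tcp [566.4 211.2  36.6] w 9.6 F [ 0.6  0.8 -1. ]
down t 24.22 tcp [565.5 211.7  15.3] w 10.1 F [-0.3  0.4 -0.7]
open t 24.94 tcp [565.6 211.7  15.5] w 39.5 F [-0.2 -0.4  0.2]
up t 25.63 tcp [565.4 211.7 150.4] w 39.9 F [-0.6  0.4 -0.8]
at grasp t 28.51 tcp [684.9 -85.3  11.6] w 59.8 F [-0.8  0.4  0.5]
gripped t 29.14 tcp [685.3 -85.2  12.2] w 27.6 F [-0.8 -0.4  0.9]
lifted t 29.84 tcp [684.4 -85.  149.3] w 27.4 F [-1.1 -0.3 -2.4]
above t 31.91 tcp [600.5 298.1  36.4] w 27.8 F [ 0.3  0.1 -0.5]
down t 32.46 tcp [599.3 298.4  15.3] w 27.7 F [ 1.1 -0.6 -2.2]
open t 33.09 tcp [599.4 298.4  15.5] w 50.1 F [0.2 0.5 0.1]
up t 33.78 tcp [599.2 298.4 150.5] w 49.9 F [-0.1 -0.  -0.2]
at grasp t 36.48 tcp [457.5  82.4  12.8] w 71.8 F [0.4 0.5 0. ]
gripped t 37.11 tcp [457.1  82.1  12.1] w 40.4 F [-1.6 -1.   2.7]
lifted t 37.81 tcp [456.4  81.9 149.5] w 40.1 F [-0.2 -0.1 -3. ]
above t 39.33 tcp [534.1 298.8  36.5] w 40.2 F [ 0.3  0.1 -0.7]
down t 39.88 tcp [533.2 298.9  15.3] w 40.3 F [-0.4 -0.6 -0.8]
open t 40.46 tcp [533.4 299.   15.5] w 57.9 F [-0.7 -0.6  0.9]
up t 41.15 tcp [533.1 298.9 150.3] w 57.6 F [-1.1  0.9 -0.6]
home t 44.75 tcp [ 150.5 -658.1  226.3] w 58.0 F [-0.2  0.8  0.3]
```

View pics/t2c.png

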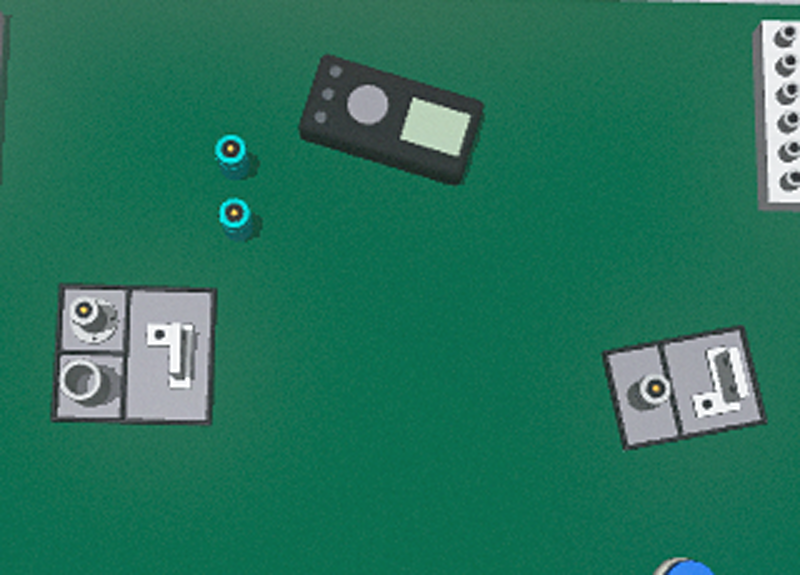

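View pics/s2c.png

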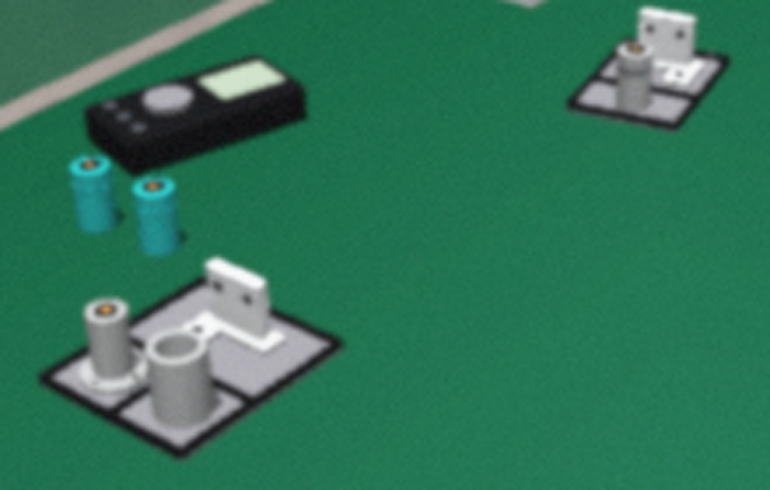

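Every part is in its bay. One enlarged check with the expected model overlaid, to confirm they sit flat and clear of the walls:

```bash
python3 - <<'E'
from ov import *
p=[];r=(0,0,255);y=(0,255,255)
for c,rb,rt in((tw(T3,33,42),23,14),(tw(T3,-33,42),20,20),(tw(T2,0,42),15,15)): p+=[(circ(c,rb,3),r),(circ(c,rt,55),y)]
for c,yaw,s in((tw(T2,0,-40),11.6,1),(tw(T3,0,-45),179.5,-1)):
    p.append((box(c,yaw,[(-32,-10*s),(32,-10*s),(32,10*s),(-10,10*s),(-10,34*s),(-32,34*s)],3),r)); p.append((box(c,yaw,rect(-24,24,-5,5),53),y))
t=cv2.imread("pics/top2.png"); s=cv2.imread("pics/side2.png")
import os
for i,(n,im,a) in enumerate((("top",t,(145,165,80,70)),("top",t,(365,182,80,70)),("side",s,(165,225,100,75)),("side",s,(315,155,60,50)))):
    overlay(n,im,5,*a,f"pics/f{i}.png",p)
ims=[cv2.imread(f"pics/f{i}.png") for i in range(4)]
c=np.zeros((750,940,3),np.uint8)
x=[(0,0),(0,420),(375,0),(375,520)]
for im,(a,b) in zip(ims,x):
    h=min(im.shape[0],750-a);w=min(im.shape[1],940-b); c[a:a+h,b:b+w]=im[:h,:w]
cv2.imwrite("pics/fall.png",cv2.resize(c,(752,600)))
a=cv2.absdiff(cv2.imread("pics/top0.png"),t).max(2); d=cv2.medianBlur((a>45).astype(np.uint8),3)
n,l,stt,ce=cv2.connectedComponentsWithStats(d)
for k in range(1,n):
    if stt[k,4]>15: print(stt[k],ce[k].round())
E
```

```text
[253 146  13  17 180] [259. 154.]
[314 147  19  19 284] [323. 156.]
[158 180  18  18 230] [166. 188.]
[188 189  21  26 302] [200. 200.]
[277 191  20  27 313] [288. 206.]
[407 199  22  28 389] [418. 213.]
[155 205  23  18 282] [166. 213.]
[381 211  17  13 164] [389. 217.]
[246 237  17  19 162] [254. 245.]
[305 241  19  28 340] [316. 253.]
```

View pics/fall.png

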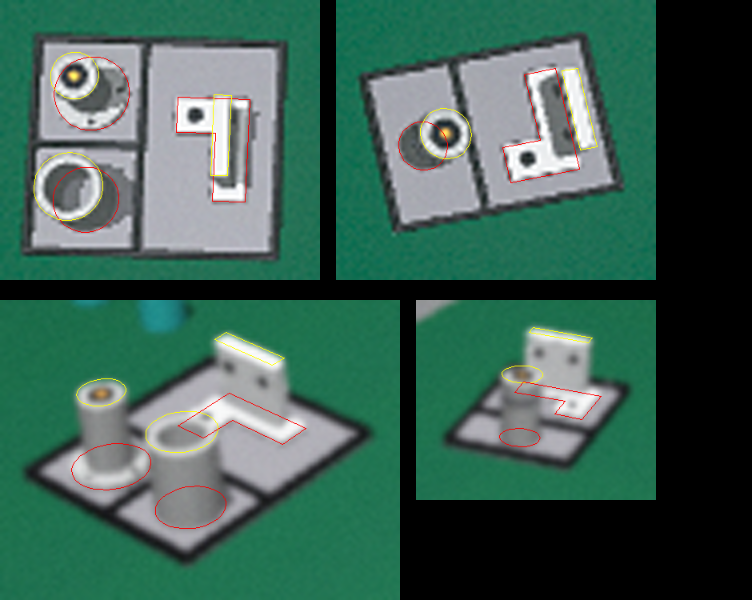

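In the overlay, all five parts sit at their planned poses, upright and on the bay floors. The only pixels that changed are where the five parts were and where they are now.

```bash
python3 -c "
from plant import bot
bot.close_job()"
```

```text
the job is handed in; nothing more can be done
```

Both kits are made up and the job is handed in; it returned no verdict. The arm was clear of everything, back at its start pose, at about 45 s of the 128 s allowed.

- **Two-bay tray:** the left-hand bracket is in the wide bay and the steel plain sensor is in the narrow bay. I left both turquoise look-alikes alone.
- **Three-bay tray:** the right-hand bracket is in the wide bay, the flanged sensor in the +x small bay and the sleeve in the −x small bay.

**Grasps:** finger widths when gripped were about 10, 29, 10, 28 and 40 mm, which fits the listed sizes. Contact forces read below about 3 N whenever I logged them.

**Last checks:** model outlines drawn over the final top and side pictures match all five parts, upright on their floors and clear of the walls. Comparing the first and last top pictures, only these five parts had moved; the meter, jar and screwdriver had not.

**Disagreement:** heights measured from the two views came out low, by 1–5 mm on the parts and 5–7 mm on the tray tops. This matches the side view sitting about 1 px off. I therefore used the stated heights for gripping and placing, and the part and tray positions mainly from the top view. The final pictures can't confirm the 3 mm height limit any more finely than that.

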